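# Clear the press mould and hold the plunger ready over it

### The arm

A 6-joint arm with a two-finger parallel gripper is mounted at the origin on the work surface. World frame = base frame: x ahead of the robot, y to its left, z up, the work surface at z = 0. Lengths are in m, angles in rad, forces in N, time in s.
With the tool pointing down it reaches from about 0.35 to 0.875 m from the base axis. Payload 4.2 kg.
Tool frame: the origin (TCP) lies between the finger pads; the fingertips stand 14 mm ahead of it and the grasp point (between the pads) lies 5 mm behind it (robot.tips_ahead is the distance from the TCP to the fingertips, in m); z points along the fingers, y is the line along which they close (so a half turn about z gives the same grasp; the last joint's range is limited). The gripper opens to 85 mm and grips with 20 to 120 N. Pads are 22 mm wide; open, the fingers measure 114 mm over their backs; the gripper's body (76 mm by 85 mm) begins 54 mm behind the grasp point. The pads swing forward as they close: fully open they stand 13 mm farther back than shut.
Start: joints at [1.38, 0.385, 0.008, 0, -1.194, -0.259], TCP at [0.272, 0.563, 0.245] pointing down, gripper open.
Joint ranges: [-3.14, 3.14], [-1.21, 2.06], [-1.07, 1.41], [-3.16, 2.05], [-2.99, -0.16], [-3.1, 3.1]. Speed limits (rad/s): [2.79, 2.79, 3.14, 3.14, 3.14, 3.14].

### API

Orientations are given as a unit quaternion [w, x, y, z].
In Python, from plant import robot, grip, vision, job, spotter gives the robot as it stands. The module is installed in compiled form; this text tells all that it offers. Calls block until the motion is done:
- robot.goto(position, orientation): joint-space move of the TCP to a pose.
- robot.line_to(position, speed=0.15, rot=None): straight line of the TCP; rot=None keeps the orientation; speed is the mean speed in m/s.
- robot.movej(angles): joint-space move.
- grip(opening): finger opening in m; the grip force is fixed at half the most; returns when the fingers have stopped.
- robot.dwell(seconds).
- robot.ik(position, orientation): joint angles nearest the present ones, or None.
- vision.grab_frame(name): name is "scene" or "side" or "wrist"; returns the picture (400x640x3 uint8, red, green, blue); there is no depth.
- vision.camera_params(name): a dict with "fx", "fy", "cx", "cy" (pixels), "world_from_camera" (4x4, takes a point from camera to world coordinates); the wrist camera has in their place "tool_from_camera" (4x4, takes a point from camera to tool coordinates, whose origin is the TCP and whose axes are the flange's). Camera axes: x right, y down, z forward; pixel columns grow to the right and rows downward; lengths in m; the calibration is good to about 2 mm. A picture is of the moment at which its call begins: read the wrist's pose just before it. camera_params takes no time and is no camera call.
A pose or a line that the arm cannot do raises robot.IKError and nothing moves.
- job.finish_job(): hands the job in; it is judged then, once.
Trained networks look in the newest picture that a camera, given by its name, has taken for a name from the list of things; names that differ only in an ending like _2 or _b are one class to them, and where a whole thing is asked for, a point or a joint stands for the part that bears it (a point fixed in the world has none). Each returns a list of dicts, best first, with "score" (0 to 1); they miss things now and then, are a little off and sometimes report something else, mostly with a low value. They report only what shows in the picture. A call takes as long as a camera call. They do not tell look-alikes from the thing itself.
- spotter.silhouettes(camera, thing): "mask" (400x640 bool, what is visible of it) and "rect" ([centre column, centre row, width, height] as shares, 0 to 1, of the picture: columns of its width, rows of its height, round what is visible of it).
- spotter.place_of(camera, thing): "at" ([column, row] as shares, 0 to 1, of the picture: columns of its width, rows of its height: a listed point, or the origin of a listed thing).
Readings, each from a call of its own:
- robot.read_t(): time.
- robot.read_qpos(): joint angles.
- robot.read_dq(): joint speeds.
- robot.read_joint_efforts(): joint torques, N m.
- robot.read_tool_pos(): TCP position.
- robot.read_eef_rot(): TCP orientation.
- robot.read_ft_force(): force on the tool from outside, world axes, zero at the start.
- robot.read_wrist_torque(): the same for the moment, N m.
- robot.read_grip_width(): finger opening in m.
- robot.read_grasp_force(): force on a finger pad.
Only numpy, scipy, OpenCV 4.12 (cv2) and the standard library are available. Lean on these libraries where they do the work, as an engineer would, in place of code of your own. Each camera call takes 0.05 s, during which the arm holds its last target. There are 200 camera calls.

### The job

Lift the black plug with the square foot out of the press mould and return it to its own slot in the storage rack, the square hole marked with a raised square, pushed fully home and let go. Then pick up the steel plunger, carry it over the top of the firebrick wall without touching the brick, and finish holding it hovering over the open mould, ready to press: upright, centred, its sides square with the mouth, its underside about a centimetre above the rim and never touching the mould. The program finishes while still gripping the plunger there; leave all the other things on the bench where they are.

Things in the scene. Friction and masses are not known exactly. Their poses are not given: they have to be found in the camera images.
- plug: loose black graphite plug, about 0.2 kg: square foot 40 x 40 mm, 25 mm tall; above it a flange 60 x 60 x 8 mm; on top a grip 20 x 20 mm, 40 mm tall (73 mm in all), all square to each other. Origin: centre of its underside; z up, x, y along its sides. Starts in the mould's mouth, flange lying on the rim (origin 25 mm below it); home in its slot it sits the same way, flange on the block
- mould: fixed grey-brown cast-iron press mould, a square block 100 x 100 mm, 70 mm tall, with a square mouth 48 x 48 mm in the middle of its top, 45 mm deep; two thin upright rods at its +y and -y sides. Origin: centre of its underside; x and y along its sides and the mouth's
- mould_mouth (a point): centre of the mould's mouth, at the level of the rim (70 mm above the bench)
- slot_square (a point): centre of the square hole's mouth, on the top face of its storage block: hole 48 x 48 mm, 32 mm deep; top face 53 mm above the bench. Axes as the block's: x and y along the hole's sides. The plug's own slot, marked by a raised black square 14 mm wide on the block's top beside the hole, on its -y side
- block_square: fixed aluminium storage block with the square hole, 84 x 104 x 45 mm, on the plywood rack board (8 mm thick). Origin: centre of its underside; the hole's centre lies 10 mm to +y of it. Three blocks stand in a row 100 mm apart on the rack, in any order, all with the same yaw
- block_round: fixed aluminium block of the same size with a round hole 48 mm in diameter, raised round mark; it holds another plug. Not the plug's slot
- block_oblong: fixed aluminium block of the same size with an empty oblong hole 25 x 57 mm, raised bar mark. Not the plug's slot
- plunger: plain steel press plunger, loose, about 0.5 kg, standing upright on the bench: square head 36 x 36 mm and 50 mm tall, then a collar 44 x 44 x 6 mm, then a square grip 20 x 20 mm and 44 mm tall (100 mm in all), all square to each other. Origin: centre of its underside, z up, x and y along its sides
- brick: fixed cream firebrick standing on edge as a wall between plunger and mould: 230 mm long (its x), 64 mm thick (its y), 114 mm tall. Origin: centre of its underside
- round_plug: bystander: black graphite plug with a round 60 mm flange and the same 20 mm square grip, standing in the round slot; leave it there
- torch_head: bystander: steel hand-torch head standing upright, a cluster of tubes on a round base, 68 mm wide, 110 mm tall. Leave it alone
- paddle: bystander: flat black graphite paddle 90 x 60 x 12 mm with a wooden handle (115 mm long), lying on the bench near the robot. Leave it alone
- tweezers: bystander: steel tweezers 190 mm long, lying flat, 8 mm high. Leave it alone
- spanner: bystander: steel spanner 150 mm long, lying flat near the robot. Leave it alone
- jar: bystander: jar 60 mm in diameter, 85 mm tall. Leave it alone
- bead_tray: bystander: low dark steel tray 100 x 130 x 30 mm with a divider. Leave it alone
Mind the look-alikes: they are no part of the job. Leave any purple look-alike of the plunger alone. Leave any pink look-alike of the plug alone.

How it is judged:
On the way, in this order (a step that is already met when the one before it is completed fails the run):
1. the plug sits fully home in the square slot and is let go (horizontal distance between plug and slot_square below 0.008 m and z of plug in the frame of slot_square between -0.03 and -0.021 m and angle between plug's own z axis and vertical below 0.08 rad and contact force between the fingers and plug below 0.05 N), for 0.2 s.
2. the plunger passes over the top of the firebrick (y of plunger in the frame of brick between -0.04 and 0.04 m and x of plunger in the frame of brick between -0.135 and 0.135 m and height (world z) of plunger above 0.114 m), for 0.04 s.
At the end, for the whole second after the job is handed in: Plug let go, home in the square slot (8 mm, flange down within 4 mm, tilt < 0.08 rad). Plunger gripped, still, untouched by the mould: underside 3 to 22 mm above the rim, within 6 mm of the mouth's centre, tilt < 0.1 rad, sides within 0.14 rad of the mouth's at any quarter turn (all of step 1 and horizontal distance between plunger and mould_mouth below 0.006 m and z of plunger in the frame of mould_mouth between 0.003 and 0.022 m and angle between plunger's own z axis and vertical below 0.1 rad and (angle between the x axis of plunger and the x axis of mould, either way round below 0.14 rad or angle between the x axis of plunger and the y axis of mould, either way round below 0.14 rad) and contact force between the fingers and plunger above 1 N and contact force between plunger and mould below 0.05 N and linear speed of each of plunger, plug below 0.02 m/s); the arm keeps its last pose, push and grip.
It fails at once if the plunger touches the firebrick (contact force between plunger and brick above 0.5 N).
It fails at once if the plunger touches the mould (contact force between plunger and mould above 0.5 N).
It fails at once if a bystander is moved more than 2 cm (distance of any of round_plug, torch_head, paddle, tweezers, spanner, jar, bead_tray from where it was at the start of the episode above 0.02 m).
It also fails if it takes over 58 s, if anything falls off the work surface, if the arm or the gripper's body presses on something with over 40 N, if the wrist force passes 120 N, or if a joint passes its speed limit or range.

## Working session

There is one attempt and no reset: what is moved stays moved. The work goes in short steps, each a Python script; the robot and the scene stay as the last script left them, time stands still between calls to the robot, and variables do not carry over. Pictures are saved under pics/ and viewed, at most 10 in all, crops included, and the job is handed in when it is done.

```bash
mkdir -p pics; python3 - <<'E'
from plant import robot, grip, vision, job, spotter
import cv2, numpy as np
for c in ("scene","side"):
    im=vision.grab_frame(c); cv2.imwrite(f"pics/{c}0.png",im[:,:,::-1])
    p=vision.camera_params(c); print(c,p['fx'],p['cx'],p['cy'],np.round(p['world_from_camera'],3).tolist())
    for t in ("plug","mould","mould_mouth","slot_square","block_square","block_round","block_oblong","plunger","brick","round_plug"):
        print(t,[(round(d['score'],2),np.round(np.array(d['at'])*[640,400],1).tolist()) for d in spotter.place_of(c,t)][:4])
p=vision.camera_params("wrist");print(p['fx'],np.round(p['tool_from_camera'],3).tolist(), robot.read_eef_rot(), robot.read_t())
E
```

```text
scene 473.3747867554282 326.95207612860696 194.43631935540913 [[0.387, 0.788, -0.48, 1.203], [0.922, -0.333, 0.196, -0.349], [-0.005, -0.518, -0.855, 1.217], [0.0, 0.0, 0.0, 1.0]]
plug [(0.86, [360.4, 184.3]), (0.66, [409.1, 215.8])]
mould [(0.98, [357.8, 193.5]), (0.34, [416.3, 130.0])]
mould_mouth [(0.77, [363.4, 180.4]), (0.18, [379.1, 250.5])]
slot_square [(0.79, [439.7, 150.3])]
block_square [(0.77, [429.6, 157.4])]
block_round [(0.78, [413.9, 138.6])]
block_oblong [(0.85, [458.0, 179.6])]
plunger [(0.79, [247.8, 233.4]), (0.65, [237.9, 207.9])]
brick []
round_plug [(0.68, [415.1, 129.5])]
side 493.3218276050348 313.5373329156494 194.21067291625266 [[0.872, -0.244, 0.424, 0.022], [-0.489, -0.403, 0.774, -1.009], [-0.018, -0.882, -0.471, 0.653], [0.0, 0.0, 0.0, 1.0]]
plug [(0.88, [304.3, 186.2]), (0.86, [320.2, 180.6])]
mould [(0.57, [304.2, 207.1])]
mould_mouth [(0.57, [299.4, 182.1])]
slot_square [(0.91, [250.7, 154.1])]
block_square [(0.6, [255.1, 172.8])]
block_round [(0.68, [224.5, 180.1])]
block_oblong [(0.93, [279.3, 161.1])]
plunger [(0.94, [378.9, 273.1]), (0.68, [343.0, 292.5])]
brick [(0.64, [328.8, 239.0])]
round_plug [(0.73, [229.2, 171.2])]
322.07014446690386 [[0.001, -0.945, -0.327, 0.085], [1.0, 0.001, 0.0, -0.001], [-0.0, -0.327, 0.945, -0.128], [0.0, 0.0, 0.0, 1.0]] [-2.80517807e-05  9.74814208e-01 -2.23018517e-01 -7.53489035e-06] 1.1
```

View pics/scene0.png

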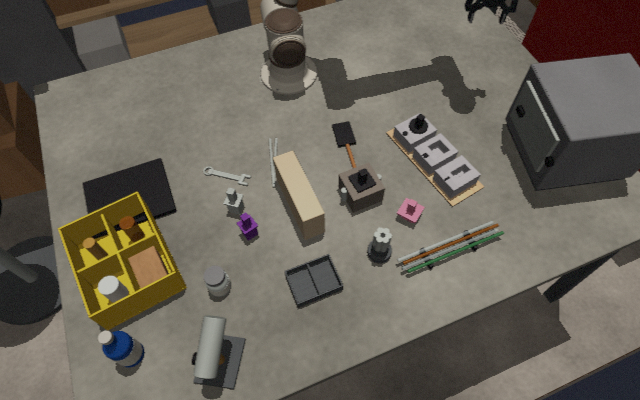

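View pics/side0.png

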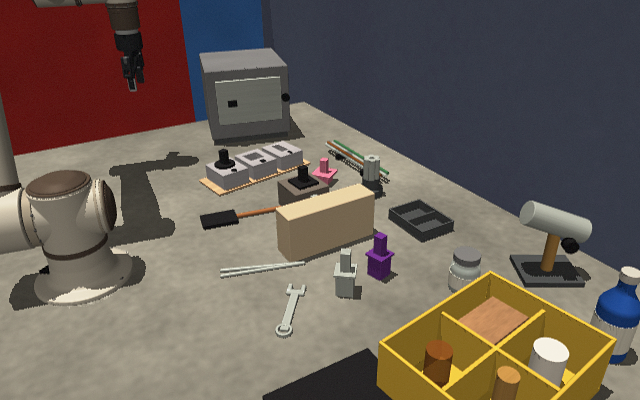

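The scene shows the black plug in the mould at (363,180), with the pink look-alike at (409,212) and the round plug at (418,125). The steel plunger is at (234,203), with the purple look-alike at (247,227). The square slot looks like the middle block at (438,150), and the oblong one is at (458,175). I'll take coarse positions from both cameras, then look from above with the wrist camera.

```bash
cat > h.py <<'E'
from plant import robot, grip, vision, job, spotter
import cv2, numpy as np
from scipy.spatial.transform import Rotation as R
def cam(name):
    p=vision.camera_params(name)
    if name=="wrist":
        T=np.eye(4);q=np.array(robot.read_eef_rot());T[:3,:3]=R.from_quat(q[[1,2,3,0]]).as_matrix();T[:3,3]=robot.read_tool_pos()
        T=T@p["tool_from_camera"]
    else: T=np.array(p["world_from_camera"])
    return p,T
def at_z(P,uv,z):
    p,T=P; uv=np.atleast_2d(uv)
    d=np.c_[(uv[:,0]-p['cx'])/p['fx'],(uv[:,1]-p['cy'])/p['fy'],np.ones(len(uv))]@T[:3,:3].T
    return (T[:3,3]+d*((z-T[2,3])/d[:,2])[:,None])[:,:2]
def down(yaw):  # tool z down, tool y (closing line) at angle yaw+90 (mod 180) in world; tool x at yaw
    M=np.array([[np.cos(yaw),np.sin(yaw),0],[np.sin(yaw),-np.cos(yaw),0],[0,0,-1]])
    q=R.from_matrix(M).as_quat(); return q[[3,0,1,2]]
E
python3 - <<'E'
from h import *
pts={"scene":dict(plug=((360.4,184.3),.045),mouth=((363.4,180.4),.07),slot=((439.7,150.3),.053),obl=((458,179.6),.008),rnd=((413.9,138.6),.008),bsq=((429.6,157.4),.008),plunger=((237.9,207.9),0),torch=((380,258),0),pink=((409,215),0)),
"side":dict(plug=((304.3,186.2),.045),mouth=((299.4,182.1),.07),slot=((250.7,154.1),.053),obl=((279.3,161.1),.008),rnd=((224.5,180.1),.008),bsq=((255.1,172.8),.008),plunger=((343,292.5),0),brick=((328.8,239),0),torch=((371,190),0))}
for c in pts:
    P=cam(c)
    for k,(uv,z) in pts[c].items(): print(c,k,at_z(P,uv,z).round(3))
for pos in ([.6,0,.35],[.6,0,.3]):
  for yaw in np.arange(-3.1,3.2,.8):
    q=robot.ik(pos,down(yaw)); print(pos,round(yaw,2),None if q is None else np.round(q,2))
E
```

```text
scene plug [[0.552 0.024]]
scene mouth [[0.557 0.03 ]]
scene slot [[0.539 0.296]]
scene obl [[0.631 0.316]]
scene rnd [[0.44  0.268]]
scene bsq [[0.525 0.278]]
scene plunger [[ 0.46 -0.33]]
scene torch [[ 0.768 -0.013]]
scene pink [[0.679 0.125]]
side plug [[0.571 0.044]]
side mouth [[0.548 0.028]]
side slot [[0.525 0.306]]
side obl [[0.619 0.304]]
side rnd [[0.421 0.266]]
side bsq [[0.519 0.265]]
side plunger [[ 0.453 -0.339]]
side brick [[ 0.53  -0.153]]
side torch [[0.763 0.002]]
[0.6, 0, 0.35] -3.1 [ 0.27  0.29  0.13  0.   -1.41 -1.8 ]
[0.6, 0, 0.35] -2.3 [ 0.27  0.29  0.13  0.   -1.41 -1.  ]
[0.6, 0, 0.35] -1.5 [ 0.27  0.29  0.13  0.   -1.41 -0.2 ]
[0.6, 0, 0.35] -0.7 [ 0.27  0.29  0.13  0.   -1.41  0.6 ]
[0.6, 0, 0.35] 0.1 [ 0.27  0.29  0.13  0.   -1.41  1.4 ]
[0.6, 0, 0.35] 0.9 [ 0.27  0.29  0.13  0.   -1.41  2.2 ]
[0.6, 0, 0.35] 1.7 [ 0.27  0.29  0.13  0.   -1.41  3.  ]
[0.6, 0, 0.35] 2.5 [ 0.27  0.29  0.13  0.   -1.41 -2.48]
[0.6, 0, 0.3] -3.1 [ 0.27  0.31  0.03  0.   -1.3  -1.8 ]
[0.6, 0, 0.3] -2.3 [ 0.27  0.31  0.03  0.   -1.3  -1.  ]
[0.6, 0, 0.3] -1.5 [ 0.27  0.31  0.03  0.   -1.3  -0.2 ]
[0.6, 0, 0.3] -0.7 [ 0.27  0.31  0.03  0.   -1.3   0.6 ]
[0.6, 0, 0.3] 0.1 [ 0.27  0.31  0.03  0.   -1.3   1.4 ]
[0.6, 0, 0.3] 0.9 [ 0.27  0.31  0.03  0.   -1.3   2.2 ]
[0.6, 0, 0.3] 1.7 [ 0.27  0.31  0.03  0.   -1.3   3.  ]
[0.6, 0, 0.3] 2.5 [ 0.27  0.31  0.03  0.   -1.3  -2.48]
```

```bash
python3 - <<'E'
from h import *
for n,pos in (("slot",[.53,.285,.25]),("mould",[.555,.03,.27])):
    robot.goto(pos,down(-1.35)); robot.dwell(.3)
    P=cam("wrist"); im=vision.grab_frame("wrist"); cv2.imwrite(f"pics/w_{n}.png",im[:,:,::-1])
    np.savez(f"w_{n}.npz",T=P[1],im=im)
    for t,z in (("slot_square",.053),("block_square",.008),("block_round",.008),("block_oblong",.008),("plug",.045),("mould_mouth",.07),("mould",0)):
        for d in spotter.place_of("wrist",t)[:2]:
            uv=np.array(d['at'])*[640,400]; print(n,t,round(d['score'],2),uv.round(),at_z(P,uv,z).round(4))
print(robot.read_t())
E
```

```text
slot slot_square 0.83 [317. 191.] [[0.529  0.2992]]
slot block_square 0.56 [317. 168.] [[0.5326 0.2852]]
slot block_round 0.88 [402. 169.] [[0.4351 0.2645]]
slot block_oblong 0.89 [235. 166.] [[0.6265 0.3045]]
mould slot_square 0.84 [293. 364.] [[0.5304 0.2989]]
mould block_square 0.56 [298. 333.] [[0.5292 0.2845]]
mould block_round 0.69 [365. 335.] [[0.4316 0.2655]]
mould block_oblong 0.72 [230. 330.] [[0.6282 0.3018]]
mould plug 0.87 [215. 210.] [[0.664  0.1014]]
mould plug 0.64 [320. 164.] [[0.5565 0.022 ]]
mould mould_mouth 0.66 [441. 215.] [[0.4161 0.0418]]
4.925
```

View pics/w_slot.png

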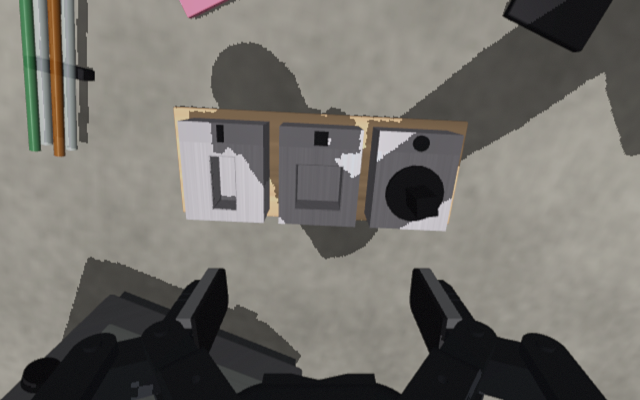

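View pics/w_mould.png

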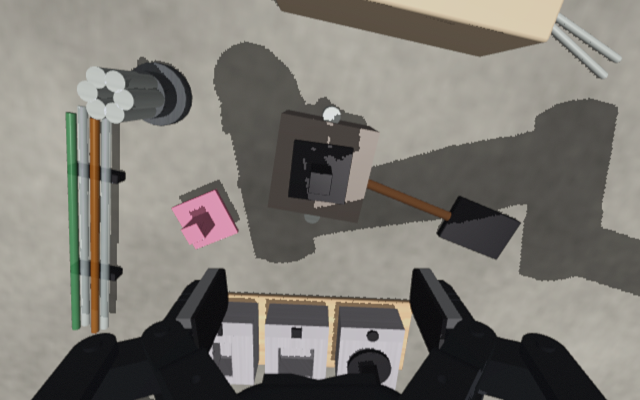

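The middle block at (318,187) has a square hole and a square mark at (321,138), so that is the slot. The black plug is in the mould, with its grip at (320,183). The pink one at (205,213) is the look-alike. I'll crop to get accurate corners.

```bash
python3 - <<'E'
import numpy as np,cv2
a=np.load("w_slot.npz")['im'][110:240,270:370,::-1];b=np.load("w_mould.npz")['im'][95:230,260:390,::-1]
f=lambda i,s:cv2.convertScaleAbs(cv2.resize(i,None,fx=s,fy=s,interpolation=cv2.INTER_NEAREST),alpha=2.0)
A=f(a,4);B=f(b,3);C=np.zeros((520,790,3),np.uint8);C[:,:400]=A;C[:405,400:]=B;cv2.imwrite("pics/crop.png",C)
E
```

```text
(no output)
```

View pics/crop.png

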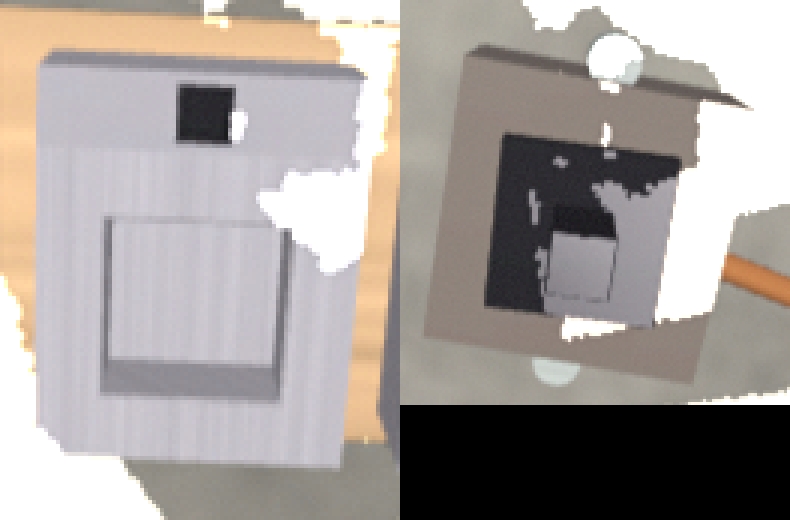

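The crop shows the slot hole with corners about (296–343, 164–210), and the mould with its flange and the plug grip clearly visible. I'll compute the geometry and check it against the known sizes.

```bash
python3 - <<'E'
from h import *
p=vision.camera_params("wrist")
def rep(n,T,uv,z):
    w=at_z((p,T),uv,z); e=np.roll(w,-1,0)-w
    print(n,'centre',w.mean(0).round(4),'edges',np.linalg.norm(e,axis=1).round(4),'ang',(np.degrees(np.arctan2(e[:,1],e[:,0]))%90).round(1))
Ts=np.load("w_slot.npz")['T'];Tm=np.load("w_mould.npz")['T']
s=lambda l:np.array(l)/4+[270,110]-.12
m=lambda l:(np.array(l)-[400,0])/3+[260,95]-.17
rep('hole',Ts,s([(103,217),(291,226),(279,402),(101,394)]),.053)
rep('block',Ts,s([(38,65),(364,78),(340,468),(38,452)]),.053)
rep('flange',Tm,m([(503,133),(681,158),(653,326),(485,305)]),.078)
rep('grip',Tm,m([(555,232),(615,238),(612,302),(547,297)]),.118)
M=at_z((p,Tm),m([(468,57),(425,337),(692,383)]),.07);print('mould',((M[0]+M[2])/2).round(4),np.linalg.norm(np.diff(M,axis=0),axis=1),np.degrees(np.arctan2(*(np.diff(M,axis=0).T[::-1])))%90)
E
```

```text
hole centre [0.5285 0.2957] edges [0.0482 0.0481 0.0478 0.0482] ang [10.  10.4 10.1 10.8]
block centre [0.5303 0.2861] edges [0.0804 0.1045 0.0825 0.103 ] ang [10.6 11.7  9.5 10.5]
flange centre [0.556  0.0233] edges [0.0591 0.0591 0.059  0.0596] ang [4.9 5.3 5.3 5.4]
grip centre [0.5554 0.0242] edges [0.0179 0.0199 0.0198 0.0203] ang [ 7.  10.9  8.2  5.5]
mould [0.5539 0.0234] [0.09906706 0.09845002] [1.73009648 2.33598966]
```

```bash
python3 - <<'E'
from h import *
yp=np.radians(-90+5.2); ys=np.radians(-90+10.7)
px,py=.5557,.0237; sx,sy=.5286,.2958
grip(.05)
robot.goto([px,py,.17],down(yp)); robot.line_to([px,py,.098],speed=.1)
grip(0); print('w',robot.read_grip_width(),robot.read_grasp_force())
f0=robot.read_ft_force(); robot.line_to([px,py,.2],speed=.12)
print('w',robot.read_grip_width(),f0,robot.read_ft_force())
robot.line_to([sx,sy,.2],speed=.2,rot=down(ys)); robot.line_to([sx,sy,.12],speed=.12); robot.dwell(.2)
im=vision.grab_frame("wrist");cv2.imwrite("pics/ins.png",im[:,:,::-1])
f0=np.array(robot.read_ft_force());print(f0,robot.read_t(),robot.read_tool_pos())
for z in np.arange(.112,.078,-.003):
    robot.line_to([sx,sy,z],speed=.05); f=np.array(robot.read_ft_force())-f0
    print(round(z,3),f.round(1))
    if f[2]>6: break
print(robot.read_tool_pos(),robot.read_t())
E
```

```text
w 0.01905661369083921 59.379467368125916
w 0.019439434447974743 [-0.91182412  0.07988288  4.04969253] [ 0.26852046  0.03221924 -2.76972477]
[ 0.27491987 -0.09190809 -2.27952713] 10.675 [0.52889402 0.29606517 0.12083126]
0.112 [-1.8  0.5 -0.5]
0.109 [-0.1 -0.  -0.4]
0.106 [0.  0.2 0.3]
0.103 [-0.2  0.6 -1.1]
0.1 [ 0.8  0.9 -0.1]
0.097 [-0.2 -0.3  0.8]
0.094 [-0.2  0.3 -0.5]
0.091 [0.3 0.1 0.1]
0.088 [-1.1 -0.  -0.3]
0.085 [0.5 0.6 0.3]
0.082 [-0.7  0.3 -0.1]
0.079 [-4.9 -1.5 14.5]
[0.52861227 0.29584545 0.08184174] 13.7333
```

View pics/ins.png

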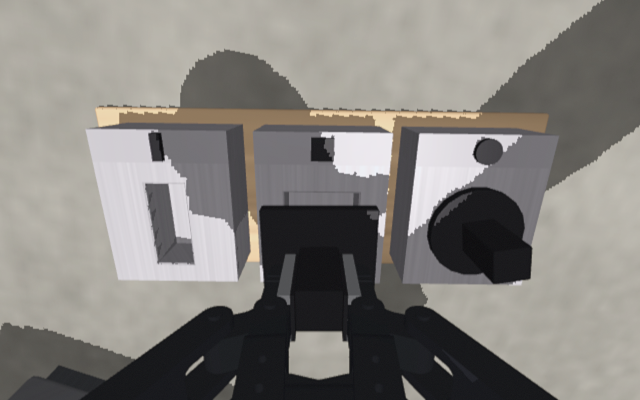

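The plug seated at TCP z 0.082 against an expected 0.081. I'll release it, check it, re-measure the empty mould, then look at the plunger.

```bash
python3 - <<'E'
from h import *
ys=np.radians(-90+10.7)
grip(.05); robot.line_to([.5286,.2958,.2],speed=.15)
def look(n,pos,y):
    robot.goto(pos,down(y)); robot.dwell(.3); P=cam("wrist"); im=vision.grab_frame("wrist"); np.savez(f"w_{n}.npz",T=P[1],im=im); return P,im
P,im=look("slot2",[.5286,.2958,.25],ys); a=im[60:260,220:420]
P,im=look("mould2",[.555,.03,.27],np.radians(-88))
for d in spotter.place_of("wrist","mould_mouth")[:2]: uv=np.array(d['at'])*[640,400];print('mouth',d['score'],uv,at_z(P,uv,.07))
b=im[85:235,240:400]
P,im=look("plunger",[.457,-.335,.28],np.radians(-90))
for d in spotter.place_of("wrist","plunger")[:3]: uv=np.array(d['at'])*[640,400];print('plunger',d['score'],uv,at_z(P,uv,0))
print(robot.read_t())
C=np.zeros((600,800,3),np.uint8)
f=lambda i,s:cv2.resize(i[:,:,::-1],None,fx=s,fy=s,interpolation=cv2.INTER_NEAREST)
C[:200,:200]=f(a,1);B=f(b,3);C[:450,320:]=cv2.convertScaleAbs(B,alpha=1.8)[:, :480];C[200:400,:320]=f(im,.5)
cv2.imwrite("pics/c2.png",C)
E
```

```text
mouth 0.84 [319.424 170.4  ] [[0.55509066 0.02307932]]
plunger 0.87 [246.528 168.68 ] [[ 0.55104015 -0.32554965]]
plunger 0.69 [315.776 161.2  ] [[ 0.46165905 -0.33552854]]
19.0083
```

View pics/c2.png

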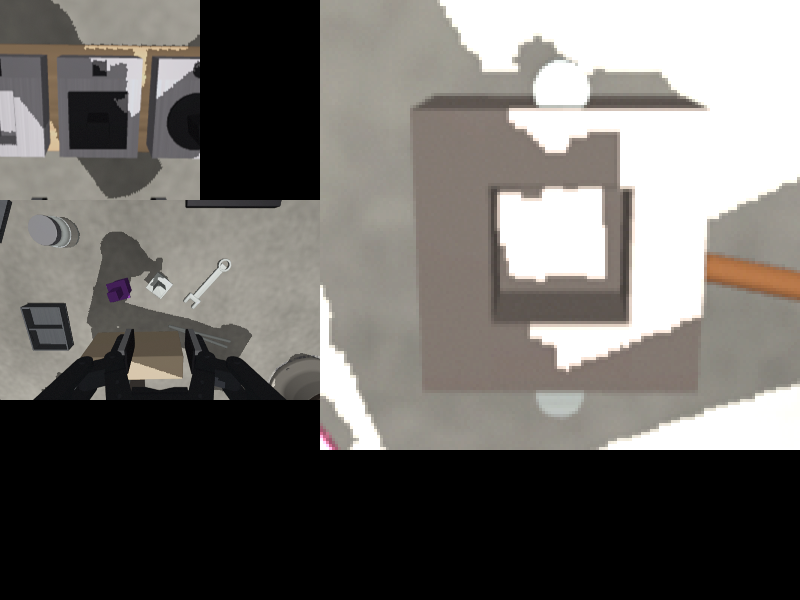

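The plug is home in the slot. The plunger is the steel one at about (318,170), with the purple look-alike at (238,178). Next I'll compute the mould pose and make a close crop of the plunger.

```bash
python3 - <<'E'
from h import *
p=vision.camera_params("wrist")
def rep(n,T,uv,z):
    w=at_z((p,T),uv,z); e=np.roll(w,-1,0)-w
    print(n,'centre',w.mean(0).round(4),'edges',np.linalg.norm(e,axis=1).round(4),'ang',((np.degrees(np.arctan2(e[:,1],e[:,0]))+45)%90-45).round(1))
T=np.load("w_mould2.npz")['T']; m=lambda l:(np.array(l)-[320,0])/3+[240,85]-.17
rep('top',T,m([(411,108),(708,108),(699,391),(422,391)]),.07)
rep('mouth',T,m([(491,187),(633,187),(629,323),(493,323)]),.07)
im=np.load("w_plunger.npz")['im'][130:220,200:360,::-1]
cv2.imwrite("pics/pl.png",cv2.resize(im,None,fx=5,fy=5,interpolation=cv2.INTER_NEAREST))
E
```

```text
top centre [0.5547 0.023 ] edges [0.0978 0.0998 0.1006 0.0998] ang [2.2 3.2 2.1 1.6]
mouth centre [0.5542 0.023 ] edges [0.048  0.0481 0.0482 0.0481] ang [2.2 2.  2.1 1.7]
```

View pics/pl.png

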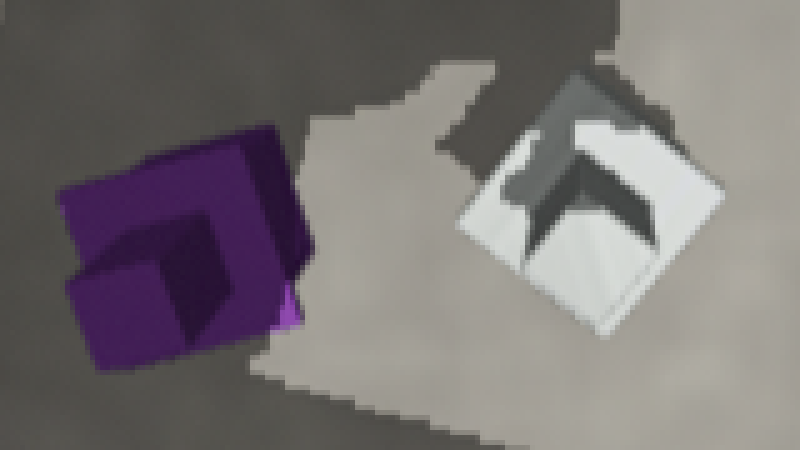

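```bash
python3 - <<'E'
from h import *
p=vision.camera_params("wrist")
T=np.load("w_plunger.npz")['T']; m=lambda l:np.array(l)/5+[200,130]-.1
for n,uv,z in (('collar',[(578,70),(726,192),(605,340),(455,224)],.056),('grip',[(580,207),(658,255),(602,325),(523,270)],.1)):
    w=at_z((p,T),m(uv),z); e=np.roll(w,-1,0)-w
    print(n,((w[0]+w[2])/2).round(4),((w[1]+w[3])/2).round(4),'edges',np.linalg.norm(e,axis=1).round(4),'ang',(np.degrees(np.arctan2(e[:,1],e[:,0]))%90).round(1))
for y in (-45,-135): print(robot.ik([.4617,-.3355,.09],down(np.radians(y))))
E
```

```text
collar [ 0.4584 -0.3351] [ 0.4588 -0.3353] edges [0.0425 0.0438 0.0434 0.0441] ang [50.7 52.3 51.1 51.2]
grip [ 0.4585 -0.3338] [ 0.4587 -0.3347] edges [0.0182 0.0182 0.0194 0.017 ] ang [57.9 52.8 54.1 48.5]
[-0.34460836  0.45167544 -0.32335753  0.         -0.79576335  1.13000652]
[-0.34460836  0.45167544 -0.32335753  0.         -0.79576335 -0.44078981]
```

```bash
python3 - <<'E'
from h import *
y1=np.radians(-128.7);y2=np.radians(-88.0)
gx,gy=.4586,-.335; mx,my=.5544,.0232
grip(.045)
robot.goto([gx,gy,.16],down(y1)); robot.line_to([gx,gy,.080],speed=.1)
grip(0); print('w',robot.read_grip_width(),robot.read_grasp_force(),robot.read_tool_pos())
f0=np.array(robot.read_ft_force()); robot.line_to([gx,gy,.28],speed=.12); robot.dwell(.2)
print('w',robot.read_grip_width(),robot.read_ft_force()-f0)
robot.line_to([mx,my,.28],speed=.12,rot=down(y2)); robot.line_to([mx,my,.19],speed=.1); robot.dwell(.4)
P=cam("wrist");im=vision.grab_frame("wrist");np.savez("w_hov.npz",T=P[1],im=im)
print(robot.read_tool_pos(),robot.read_grip_width(),robot.read_t())
s=vision.grab_frame("scene")[130:230,310:430]; d=vision.grab_frame("side")[140:240,250:370]
C=np.zeros((600,720,3),np.uint8);f=lambda i,s:cv2.resize(i,None,fx=s,fy=s,interpolation=cv2.INTER_NEAREST)
C[:300,:360]=f(s,3);C[:300,360:]=f(d,3);C[300:,:480]=f(im,.75)
cv2.imwrite("pics/hov.png",C[:,:,::-1])
E
```

```text
w 0.01941061532617942 59.85259830951691 [ 0.45902944 -0.33520787  0.08088314]
w 0.019246972719717145 [  0.26158978  -0.75882181 -10.63381399]
[0.55444093 0.02320258 0.19016066] 0.01923902166403062 27.975
```

View pics/hov.png

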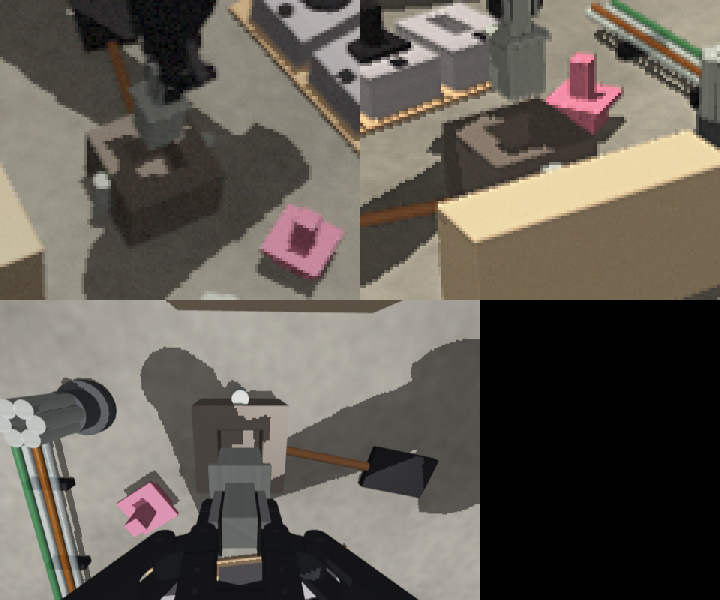

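The plunger is held square over the mouth, with the head at about (240,465) in the composite and the mouth at about (243,440). I'll lower it to the hover height and verify up close.

```bash
python3 - <<'E'
from h import *
mx,my=.5544,.0232
robot.line_to([mx,my,.162],speed=.06); robot.dwell(.4)
P=cam("wrist");im=vision.grab_frame("wrist");np.savez("w_hov2.npz",T=P[1],im=im)
sd=vision.grab_frame("side")[150:220,270:350]
print(robot.read_tool_pos(),robot.read_eef_rot(),down(np.radians(-88)),robot.read_t())
C=np.zeros((600,800,3),np.uint8);f=lambda i,s:cv2.resize(i,None,fx=s,fy=s,interpolation=cv2.INTER_NEAREST)
C[:600,:480]=cv2.convertScaleAbs(f(im[110:260,260:380],4),alpha=1.8);C[:280,480:]=f(sd,4)
cv2.imwrite("pics/hov2.png",C[:,:,::-1])
E
```

```text
[0.55440292 0.02320876 0.16210619] [-9.57711910e-05  7.19321535e-01 -6.94677276e-01  3.85213290e-05] [ 0.          0.7193398  -0.69465837  0.        ] 29.1917
```

View pics/hov2.png

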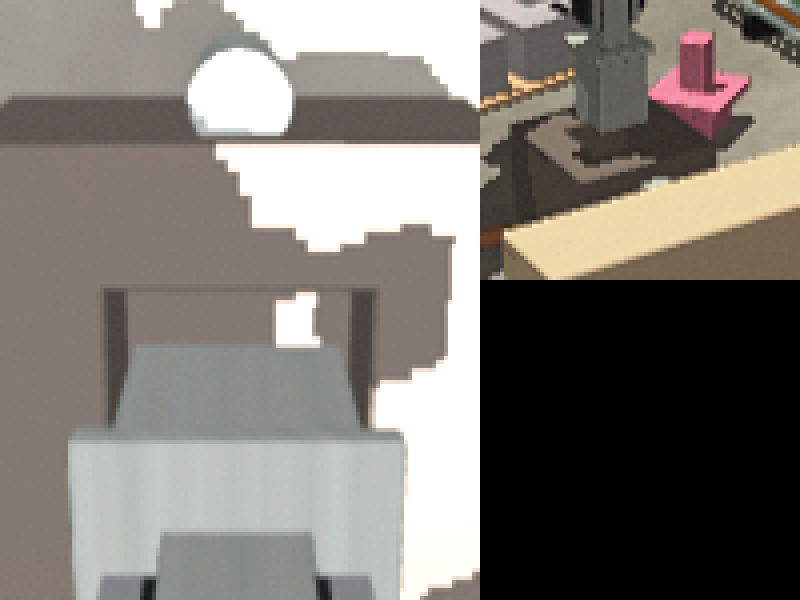

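```bash
python3 - <<'E'
from h import *
p=vision.camera_params("wrist");T=np.load("w_hov2.npz")['T'];m=lambda l:np.array(l)/4+[260,110]-.12
a=at_z((p,T),m([(135,346),(340,346)]),.081);b=at_z((p,T),m([(104,289),(377,289)]),.07)
n=np.array([-np.sin(np.radians(2)),np.cos(np.radians(2))])
for e,h in ((a,.018),(b,.024)): print(np.linalg.norm(e[1]-e[0]),e.mean(0)+n*h)
E
```

```text
0.034908953089399154 [0.55474313 0.02388138]
0.048203024041432084 [0.55424507 0.02281479]
```

The plunger is centred to about 1 mm and its underside is about 11 mm above the rim. Handing in.

```bash
python3 - <<'E'
from h import *
print(robot.read_grasp_force(),robot.read_t()); print(job.finish_job())
E
```

```text
58.73668670654297 29.1917
the job is handed in; nothing more can be done
None
```

The plug is home in the square slot and released, and the arm is gripping the plunger over the open mould, about 1 mm off centre and 11 mm above the rim; I handed the job in at 29 s, and no verdict came back.

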